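# Roll the long sample bottle up the reader ramp

## Task

Two capped bottles lie on their sides at the foot of the bottle reader's two-lane loading ramp. With the fingers, slowly and gently push the longer bottle up its lane, over the small crest and fully home against the stop at the top, never letting it run loose or roll back, and do not pinch or lift it. Leave the shorter bottle at the foot, leave everything else where it stands, and finish with the hand clear.

Things in the scene. Friction and masses are not known exactly. Their poses are not given: they have to be found in the camera images.
- ramp: Bottle reader with two-lane loading ramp, fixed, white and aluminium, 244 mm wide. Origin under the ramp's middle on the bench; +x up the ramp, y across the lanes, z up. Lanes centred at y = +60 and -60 mm, each 108 mm wide between guide rails 10 mm above the lane. Behind the foot's back lip (x below -84 mm; lip 24 mm high) only bare bench, z 0. Housing behind the stop: x 125 to 200, top z 95 mm.
- foot (a point): Foot valley of the lanes, on their surface midway between the two lanes, at x -68, z 20 mm in the ramp's frame. From here the ramp rises at 8 degrees. A bottle of 50 mm diameter lying here has its centre at x -67, z 45 mm in the ramp's frame.
- crest (a point): Crest of the ramp, on its surface midway between the two lanes, at x 56, z 37.4 mm in the ramp's frame. Beyond it a shallow seat falls at 5 degrees towards the stop, so that a bottle past the crest rolls the last 20 mm by itself and stays.
- stop (a point): Foot of the upright stop wall's face, midway between the two lanes, at x 103, z 33 mm in the ramp's frame; the wall's top is at z 82 mm. A 50 mm bottle fully home against the stop has its centre at x 78, z 61 mm in the ramp's frame.
- deck: The rising part of the ramp, fixed to the ramp body and turning with it. Origin on its surface in the foot valley, midway between the lanes; +x points up along the slope (8 degrees above level), z square to the surface. A bottle lying on the slope has its centre at z = 25 mm here.
- tube: The longer bottle, to be pushed: a smooth white capped cylinder with an orange cap of the same diameter, 50 mm in diameter, 100 mm long, lying on its side across its lane, 0.15 to 0.3 kg; it rolls freely, is slippery, and takes under 5 N to push up the slope. Origin at its centre; its y axis is its long axis, x and z turn as it rolls. It may be in either lane.
- jar: The shorter bottle of the same kind, 50 mm in diameter, 60 mm long, lying in the other lane's foot valley; to be left there. Origin at its centre, y along its axis.
- vial: Small amber vial, 22 mm in diameter, 45 mm high, standing on the reader's housing. Origin at the centre of its underside. Not to be disturbed.
- flask: Wide glass jar with an orange lid, 60 mm in diameter, 85 mm high, standing on the bench beside the ramp (+y side). Origin at the centre of its underside. Not to be disturbed.
- dishes: Stack of green culture dishes, 80 mm in diameter, 55 mm high, standing beside the ramp (-y side). Origin at the centre of its underside. Not to be disturbed.
- tipbox: Yellow pipette tip box, 85 x 120 x 60 mm high, on the bench on the robot's right. Origin at the centre of its underside. Not to be disturbed.
- beaker: Clear beaker, 70 mm across, 90 mm high, on the bench on the robot's left. Origin at the centre of its underside. Not to be disturbed.
- marker_block: Blue block, 110 x 60 x 30 mm high, on the bench on the robot's left. Origin at the centre of its underside. Not to be disturbed.
Things that resemble listed ones, but are neither listed nor needed, are in the scene too. What is shaped like the tube but black or red is not meant.

How it is judged:
By the outcome, as a careful person would: the job done as asked, in the order asked, and still so for the second after the job is handed in, with the robot touching nothing.
It also fails if it takes over 35 s, if anything falls off the work surface, if the arm or the gripper's body presses on something with over 40 N, if the wrist force passes 120 N, or if a joint passes its speed limit or range.

## Robot

A 6-joint arm with a two-finger parallel gripper is mounted at the origin on the work surface. World frame = base frame: x ahead of the robot, y to its left, z up, the work surface at z = 0. Lengths are in m, angles in rad, forces in N, time in s.
With the tool pointing down it reaches from about 0.35 to 0.975 m from the base axis. Payload 4.9 kg.
Tool frame: the origin (TCP) lies at the very end of the fingers, on their centre line; the grasp point (between the pads) lies 19 mm behind it (manip.tcp_to_grasp is the distance from the TCP to the grasp point, in m); z points along the fingers, y is the direction in which the jaws open and shut (so a half turn about z gives the same grasp; the last joint's range is limited). The gripper opens to 85 mm and grips with 20 to 120 N. Pads are 22 mm wide; open, the fingers measure 114 mm over their backs; the gripper's body (76 mm by 85 mm) begins 54 mm behind the grasp point. The pads swing forward as they close: fully open they stand 13 mm farther back than shut.
Start: joints at [1.044, 0.053, 1.613, -0, 1.476, -0.119], TCP at [0.248, 0.574, 0.231] pointing down, gripper open.
Joint ranges: [-3.01, 3.01], [-1.01, 2.22], [0.06, 2.58], [-1.02, 4.17], [0.09, 2.62], [-3.14, 3.14]. Speed limits (rad/s): [2.57, 2.57, 3.14, 3.14, 3.14, 3.14].

## Interface

Orientations are given as a unit quaternion [w, x, y, z].
In Python, from plant import sensors, cams, job, finder, manip gives the robot as it stands.
- The arm moves only by the shell command python3 -m pendant 'ROWS'. ROWS is JSON, a list of rows, each an object of numbers: "wx", "wy", "wz": the turn, a rotation vector about the tool's x, y, z in degrees; "dx", "dy", "dz": the shift along the tool's x, y, z in m; "hand": the gripper's target within -1 to 1 (fully open at 1, half-way at 0, shut at -1). A call has 1 to 20 rows; each row is the pose to reach, as a shift and turn from the pose commanded when the call began, along the tool's axes at that moment; what a row does not reach only later rows make up. A row lasts 1/12 s, in which the tool goes at most 41.7 mm and 7.16 degrees, less where a joint would pass 70% of its speed; a pose out of reach is approached as far as the arm can. A call with a gripper value outside its range is refused whole. The fingers move at their own pace and stop on an object; the grip force is fixed at half the most. Time passes only in rows, so rows that repeat a pose let the fingers close. It gives the time, the measured TCP pose, the force and the opening at its end, in the units of the state.
- sensors.state(): the state, without advancing time (a new reading comes with each control period).
- cams.grab_frame(name): name is "scene" or "top"; returns (picture, depth): 480x640x3 uint8, red, green, blue; 480x640 float32, m along the optical axis (not along the pixel's ray), 0 where there is no reading.
- cams.calibration(name): a dict with "fov_y" (degrees; the focal length in pixels is half the picture's height over the tangent of half this angle, whatever the lens; pixels are square), "cx", "cy" (the principal point, pixels), "pose" (4x4, takes a point from camera to world coordinates). Camera axes: x right, y down, z forward; pixel columns grow to the right and rows downward; lengths in m; the calibration is good to about 2 mm. A picture is of the moment at which its call begins. calibration takes no time and is no camera call.
- job.job_done(): hands the job in, once; it reports no verdict.
Trained networks look in the newest picture that a camera, given by its name, has taken for a name from the list of things; names that differ only in an ending like _2 or _b are one class to them, and where a whole thing is asked for, a point or a joint stands for the part that bears it (a point fixed in the world has none). Each returns a list of dicts, best first, with "score" (0 to 1); they miss things now and then, are a little off and sometimes report something else, mostly with a low value. They report only what shows in the picture. A call takes as long as a camera call. They do not tell look-alikes from the thing itself.
- finder.look_for(camera, thing): "position" ([x, y, z] in m, in world coordinates, good to about 4 mm: the middle of the surface that is visible of it).
The state is a dict: "time": time; "joint_pos": joint angles; "joint_vel": joint speeds; "joint_efforts": joint torques, N m; "tool_pos": TCP position; "tool_rot": TCP orientation; "contact_force": force on the tool from outside, world axes, zero at the start; "ft_torque": the same for the moment, N m; "gripper_width": opening from 0.0 (shut) to 1.0 (fully open).
Only numpy, scipy, OpenCV 4.12 (cv2) and the standard library are available. Lean on these libraries where they do the work, as an engineer would, in place of code of your own. Each camera call takes 0.05 s, during which the arm holds its last target. There are 200 camera calls.

## Working session

There is one attempt and no reset: what is moved stays moved. The work goes in short steps, Python scripts to look and compute and a shell command to move; the robot and the scene stay as the last step left them, time stands still between calls to the robot, and variables do not carry over. Pictures are saved under pics/ and viewed, about 8 in all and at most 12, crops included, and the job is handed in when it is done.

```bash
ls; mkdir -p pics; cat > h.py <<'E'
import numpy as np, cv2
from plant import sensors, cams, job, finder, manip
def cal(n):
    c=cams.calibration(n); f=240/np.tan(np.radians(c["fov_y"])/2); return f,c["cx"],c["cy"],np.array(c["pose"])
def cloud(n,d):
    f,cx,cy,P=cal(n); v,u=np.mgrid[:480,:640]
    p=np.stack([(u-cx)/f*d,(v-cy)/f*d,d],-1)
    return p@P[:3,:3].T+P[:3,3]
def pix(n,p):
    f,cx,cy,P=cal(n); q=P[:3,:3].T@(np.array(p)-P[:3,3]); return np.round([f*q[0]/q[2]+cx,f*q[1]/q[2]+cy])
E
python3 - <<'E'
from h import *
for n in("scene","top"):
    im,d=cams.grab_frame(n); cv2.imwrite(f"pics/{n}0.png",im[...,::-1]); np.savez(f"{n}0.npz",im=im,d=d)
    print(n,cal(n)[3].round(2).tolist())
    for t in("ramp","tube","jar","vial","flask","dishes"):
        for r in finder.look_for(n,t)[:4]: print(n,t,round(r["score"],2),np.round(r["position"],3),pix(n,r["position"]))
s=sensors.state();print(s["time"],s["tool_pos"],s["tool_rot"],s["contact_force"])
E
```

```text
pics
scene [[0.06, 0.67, -0.74, 1.57], [1.0, -0.05, 0.04, -0.04], [-0.01, -0.74, -0.67, 0.99], [0.0, 0.0, 0.0, 1.0]]
scene ramp 0.93 [ 0.724 -0.085  0.044] [276. 299.]
scene ramp 0.56 [0.575 0.465 0.064] [493. 238.]
scene tube 0.83 [0.543 0.016 0.063] [315. 238.]
scene tube 0.78 [ 0.385 -0.146  0.037] [253. 209.]
scene tube 0.77 [0.578 0.165 0.041] [375. 251.]
scene tube 0.73 [0.388 0.057 0.039] [326. 207.]
scene jar 0.78 [ 0.507 -0.103  0.06 ] [268. 232.]
scene jar 0.67 [ 0.724 -0.086  0.047] [275. 298.]
scene vial 0.73 [ 0.72  -0.155  0.129] [242. 273.]
scene flask 0.71 [0.722 0.094 0.062] [353. 289.]
scene dishes 0.61 [ 0.561 -0.262  0.051] [204. 251.]
top [[-0.01, -1.0, 0.1, 0.46], [-1.0, 0.01, -0.01, 0.02], [0.01, -0.1, -1.0, 1.27], [0.0, 0.0, 0.0, 1.0]]
top ramp 0.92 [ 0.646 -0.085  0.04 ] [354. 225.]
top tube 0.89 [ 0.369 -0.149  0.046] [379. 325.]
top tube 0.79 [0.367 0.054 0.046] [305. 327.]
top tube 0.74 [0.522 0.016 0.068] [318. 270.]
top tube 0.58 [0.557 0.167 0.049] [264. 258.]
top jar 0.76 [ 0.49  -0.104  0.069] [363. 281.]
top vial 0.7 [ 0.581 -0.065  0.029] [347. 249.]
top vial 0.54 [ 0.704 -0.15   0.142] [382. 197.]
top flask 0.89 [0.697 0.092 0.085] [289. 205.]
top dishes 0.59 [ 0.543 -0.26   0.052] [418. 261.]
0.7 [0.24785219 0.57373937 0.23131736] [-1.07257435e-05  2.02490845e-01  9.79284156e-01 -5.38123869e-06] [ 0.36443028 -0.28268336  0.44975405]
```

View pics/scene0.png

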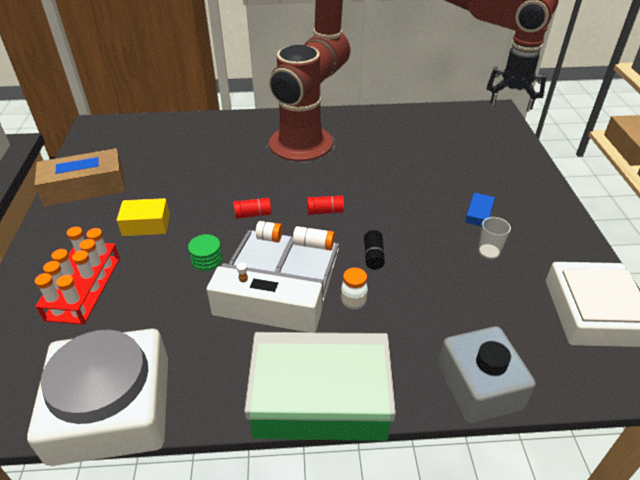

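View pics/top0.png

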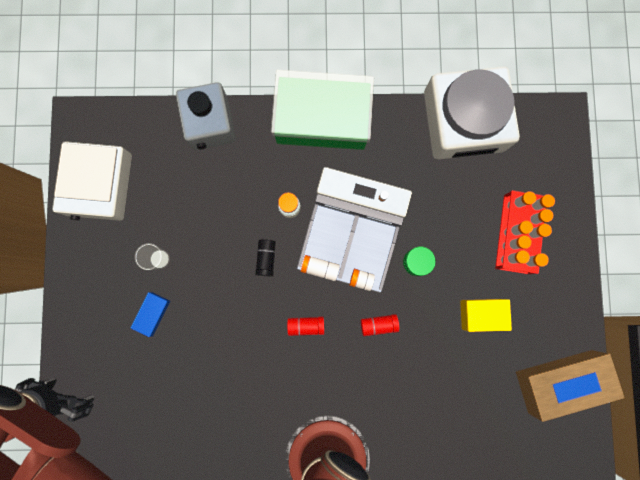

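Candidates for the tube in the top picture: white and orange (318,268), the one wanted. The jar is at (363,280), red look-alikes are at (306,326) and (381,325), and a black one is at (265,257). Next I'll fit the ramp pose and take a close crop.

```bash
cat > fit.py <<'E'
from h import *
from scipy.optimize import least_squares
a=np.load("top0.npz"); P=cloud("top",a["d"]); im=a["im"]
X,Y,Z=P[...,0],P[...,1],P[...,2]
roi=(X>.44)&(X<.80)&(Y>-.24)&(Y<.08)&(a["d"]>0)
def rect(m):
    m=cv2.morphologyEx(m.astype(np.uint8),cv2.MORPH_OPEN,np.ones((3,3)))
    n,l,s,_=cv2.connectedComponentsWithStats(m); k=1+np.argmax(s[1:,4])
    return cv2.minAreaRect(P[l==k][:,:2].astype(np.float32)),l==k
r,m=rect(roi&(Z>.088)&(Z<.102)); print("housing top",r,Z[m].mean())
r2,m2=rect(roi&(Z>.018)); print("whole",r2)
w,h=r[1]; ang=np.radians(r[2]); 
# direction of short side
ax=np.array([np.cos(ang),np.sin(ang)]) if w<h else np.array([-np.sin(ang),np.cos(ang)])
if ax[0]<0: ax=-ax
yaw=np.arctan2(ax[1],ax[0]); o=np.array(r[0])-ax*.1625
print("yaw",np.degrees(yaw),"origin",o)
ay=np.array([-ax[1],ax[0]])
L=(P[...,:2]-o)@np.stack([ax,ay],1); lx,ly=L[...,0],L[...,1]
for s in(1,-1):
    b=roi&(abs(ly-s*.06)<.035)
    print("lane",s,[(x,round(float(np.median(Z[b&(abs(lx-x/1e3)<.004)])),4)) for x in(-80,-70,-60,-40,-20,0,20,40,56,70,90,110,118,140)])
    c=roi&(abs(ly-s*.06)<.06)&(lx<-.03)&(Z>.052)
    print("bottle x",np.percentile(lx[c],[2,50,98]).round(4),"y",np.percentile(ly[c],[1,99]).round(4),"zmax",np.percentile(Z[c],97),"top x",lx[c&(Z>np.percentile(Z[c],80))].mean())
cv2.imwrite("pics/crop.png",cv2.resize(im[160:300,280:430,::-1],None,fx=5,fy=4.2,interpolation=2))
E
python3 fit.py
```

```text
housing top ((0.7301473617553711, -0.11084190011024475), (0.24937069416046143, 0.07576814293861389), 73.3919448852539) 0.09483499716958846
whole ((0.6270140409469604, -0.08074811100959778), (0.25018543004989624, 0.29212328791618347), 73.74927520751953)
yaw -16.6080551147461 origin [ 0.57442647 -0.06439565]
lane 1 [(-80, 0.0647), (-70, 0.0687), (-60, 0.0682), (-40, 0.0254), (-20, 0.0271), (0, 0.0289), (20, 0.0315), (40, 0.0348), (56, 0.0369), (70, 0.036), (90, 0.0349), (110, 0.0813), (118, 0.0822), (140, 0.0946)]
bottle x [-0.0887 -0.0673 -0.0443] y [0.0103 0.1082] zmax 0.07219250700509273 top x -0.06625951756353238
lane -1 [(-80, 0.0644), (-70, 0.0678), (-60, 0.0678), (-40, 0.0251), (-20, 0.0267), (0, 0.0299), (20, 0.0319), (40, 0.0346), (56, 0.0371), (70, 0.0363), (90, 0.0342), (110, 0.0818), (118, 0.082), (140, 0.095)]
bottle x [-0.0882 -0.0669 -0.0446] y [-0.0897 -0.0309] zmax 0.07254034717729217 top x -0.06688806671925494
```

View pics/crop.png

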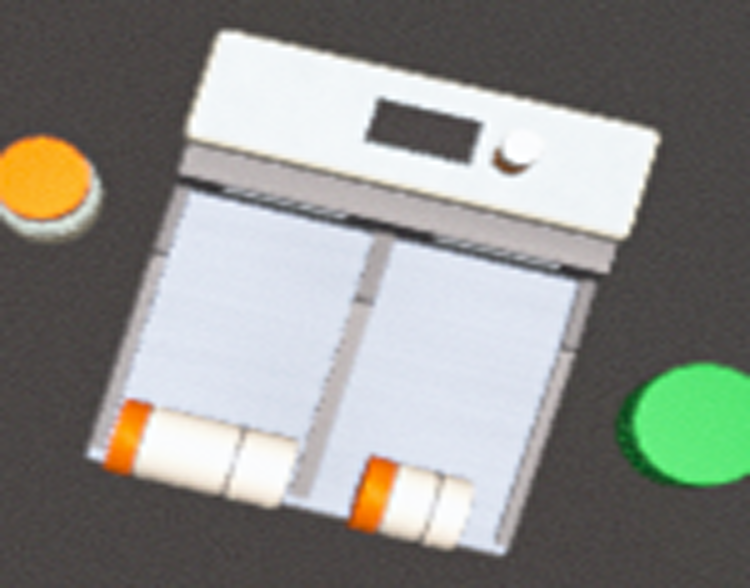

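The crop shows the longer white bottle with its orange cap at about (200,455), in the +y lane. The jar is at (415,500), and both lanes are clear. The fit agrees with the specification: housing top z 94.8 mm, crest 37 mm, bottle x −67 mm.

I'll go above a point behind the lip, with the jaws across the lane and half open so two fingertips push squarely.

```bash
python3 -m pendant '[{"dx":-0.21,"dy":-0.206,"wz":-3.4,"hand":0},{"dx":-0.21,"dy":-0.206,"wz":-3.4,"hand":0},{"dx":-0.419,"dy":-0.411,"wz":-6.8,"hand":0},{"dx":-0.419,"dy":-0.411,"wz":-6.8,"hand":0},{"dx":-0.419,"dy":-0.411,"wz":-6.8,"hand":0},{"dx":-0.419,"dy":-0.411,"wz":-6.8,"hand":0},{"dx":-0.419,"dy":-0.411,"wz":-6.8,"hand":0},{"dx":-0.419,"dy":-0.411,"wz":-6.8,"hand":0},{"dx":-0.419,"dy":-0.411,"wz":-6.8,"hand":0},{"dx":-0.419,"dy":-0.411,"wz":-6.8,"hand":0},{"dx":-0.419,"dy":-0.411,"wz":-6.8,"hand":0},{"dx":-0.419,"dy":-0.411,"wz":-6.8,"hand":0},{"dx":-0.419,"dy":-0.411,"wz":-6.8,"hand":0},{"dx":-0.419,"dy":-0.411,"wz":-6.8,"hand":0},{"dx":-0.419,"dy":-0.411,"wz":-6.8,"hand":0},{"dx":-0.419,"dy":-0.411,"wz":-6.8,"hand":0},{"dx":-0.419,"dy":-0.411,"wz":-6.8,"hand":0}]'
cat > rel.py <<'E'
from h import *
from scipy.spatial.transform import Rotation as R
def rel():
    s=sensors.state(); q=s["tool_rot"]; M=R.from_quat([q[1],q[2],q[3],q[0]]).as_matrix()
    y=np.radians(-16.6); A=np.array([[np.cos(y),-np.sin(y),0],[np.sin(y),np.cos(y),0],[0,0,1]])
    p=A.T@(s["tool_pos"]-np.array([.5744,-.0644,0]))
    print("t",round(s["time"],2),"tcp ramp mm",(p*1e3).round(1),"F ramp",(A.T@s["contact_force"]).round(2),"w",round(s["gripper_width"],2))
    print("tool axes in ramp cols\n",(A.T@M).round(3))
if __name__=="__main__": rel()
E
python3 rel.py
```

```text
t 0.7 tcp ramp mm [-495.2  518.3  231.3] F ramp [ 0.43 -0.17  0.45] w 1.0
tool axes in ramp cols
 [[-0.993  0.118 -0.   ]
 [ 0.118  0.993 -0.   ]
 [ 0.    -0.    -1.   ]]invalid input
```

The call was refused as invalid. I'll try one row with every key written out.

```bash
python3 -m pendant '[{"wx":0,"wy":0,"wz":-0.6,"dx":-0.03,"dy":-0.028,"dz":0,"hand":0}]'; python3 rel.py
```

```text
time: 0.78
tool_pos: [0.2626, 0.5391, 0.2307]
tool_rot: [-0.001, 0.195, 0.981, 0.001]
contact_force: [1.3, -0.9, 0.5]
gripper_width: 0.885
t 0.78 tcp ramp mm [-471.3  489.3  230.7] F ramp [ 1.47 -0.49  0.48] w 0.88
tool axes in ramp cols
 [[-0.995  0.102 -0.002]
 [ 0.102  0.995  0.001]
 [ 0.002  0.001 -1.   ]]
```

```bash
python3 -m pendant '[{"wx":0,"wy":0,"wz":-3.0,"dx":-0.195,"dy":-0.193,"dz":0,"hand":0},{"wx":0,"wy":0,"wz":-3.0,"dx":-0.195,"dy":-0.193,"dz":0,"hand":0},{"wx":0,"wy":0,"wz":-6.2,"dx":-0.389,"dy":-0.385,"dz":0,"hand":0},{"wx":0,"wy":0,"wz":-6.2,"dx":-0.389,"dy":-0.385,"dz":0,"hand":0},{"wx":0,"wy":0,"wz":-6.2,"dx":-0.389,"dy":-0.385,"dz":0,"hand":0},{"wx":0,"wy":0,"wz":-6.2,"dx":-0.389,"dy":-0.385,"dz":0,"hand":0},{"wx":0,"wy":0,"wz":-6.2,"dx":-0.389,"dy":-0.385,"dz":0,"hand":0},{"wx":0,"wy":0,"wz":-6.2,"dx":-0.389,"dy":-0.385,"dz":0,"hand":0},{"wx":0,"wy":0,"wz":-6.2,"dx":-0.389,"dy":-0.385,"dz":0,"hand":0},{"wx":0,"wy":0,"wz":-6.2,"dx":-0.389,"dy":-0.385,"dz":0,"hand":0},{"wx":0,"wy":0,"wz":-6.2,"dx":-0.389,"dy":-0.385,"dz":0,"hand":0},{"wx":0,"wy":0,"wz":-6.2,"dx":-0.389,"dy":-0.385,"dz":0,"hand":0},{"wx":0,"wy":0,"wz":-6.2,"dx":-0.389,"dy":-0.385,"dz":0,"hand":0},{"wx":0,"wy":0,"wz":-6.2,"dx":-0.389,"dy":-0.385,"dz":0,"hand":0},{"wx":0,"wy":0,"wz":-6.2,"dx":-0.389,"dy":-0.385,"dz":0,"hand":0},{"wx":0,"wy":0,"wz":-6.2,"dx":-0.389,"dy":-0.385,"dz":0,"hand":0}]'; python3 rel.py
```

```text
time: 2.12
tool_pos: [0.4738, 0.0308, 0.2312]
tool_rot: [-0.0, 0.144, 0.99, 0.0]
contact_force: [0.0, -0.0, 0.6]
gripper_width: 0.493
t 2.12 tcp ramp mm [-123.6   62.5  231.2] F ramp [ 0.03 -0.03  0.57] w 0.49
tool axes in ramp cols
 [[-1.     0.    -0.001]
 [ 0.     1.     0.   ]
 [ 0.001  0.    -1.   ]]
```

Aligned. Now straight down behind the lip.

```bash
python3 -m pendant '[{"wx":0,"wy":0,"wz":0,"dx":0.006,"dy":-0.002,"dz":0.035,"hand":0},{"wx":0,"wy":0,"wz":0,"dx":0.006,"dy":-0.002,"dz":0.07,"hand":0},{"wx":0,"wy":0,"wz":0,"dx":0.006,"dy":-0.002,"dz":0.105,"hand":0},{"wx":0,"wy":0,"wz":0,"dx":0.006,"dy":-0.002,"dz":0.14,"hand":0},{"wx":0,"wy":0,"wz":0,"dx":0.006,"dy":-0.002,"dz":0.17,"hand":0},{"wx":0,"wy":0,"wz":0,"dx":0.006,"dy":-0.002,"dz":0.19,"hand":0},{"wx":0,"wy":0,"wz":0,"dx":0.006,"dy":-0.002,"dz":0.198,"hand":0},{"wx":0,"wy":0,"wz":0,"dx":0.006,"dy":-0.002,"dz":0.198,"hand":0},{"wx":0,"wy":0,"wz":0,"dx":0.006,"dy":-0.002,"dz":0.198,"hand":0}]'; python3 rel.py
python3 - <<'E'
from h import *
im,d=cams.grab_frame("scene"); cv2.imwrite("pics/s1.png",cv2.resize(im[150:330,180:400,::-1],None,fx=3.3,fy=3.3,interpolation=2))
E
```

```text
time: 2.87
tool_pos: [0.468, 0.0314, 0.0341]
tool_rot: [0.0, 0.143, 0.99, 0.0]
contact_force: [0.4, 0.8, -0.1]
gripper_width: 0.5
t 2.87 tcp ramp mm [-129.3   61.4   34.1] F ramp [ 0.21  0.88 -0.11] w 0.5
tool axes in ramp cols
 [[-1.    -0.002  0.001]
 [-0.002  1.     0.   ]
 [-0.001  0.    -1.   ]]
```

View pics/s1.png

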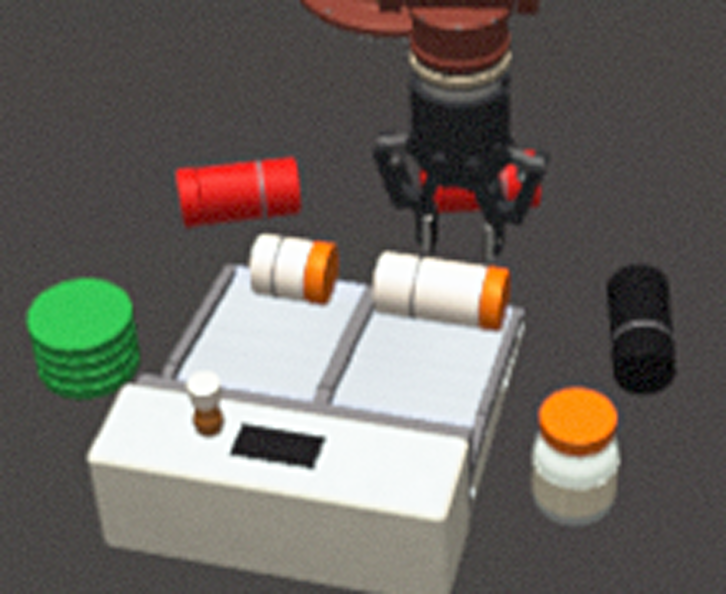

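Both fingers stand behind the bottle at about (428,235) and (492,235) in the crop, and neither touches it. I'll creep up to contact.

```bash
python3 -m pendant '[{"wx":0,"wy":0,"wz":0,"dx":-0.002,"dy":0,"dz":0,"hand":0},{"wx":0,"wy":0,"wz":0,"dx":-0.005,"dy":0,"dz":0,"hand":0},{"wx":0,"wy":0,"wz":0,"dx":-0.008,"dy":0,"dz":0,"hand":0},{"wx":0,"wy":0,"wz":0,"dx":-0.011,"dy":0,"dz":0,"hand":0},{"wx":0,"wy":0,"wz":0,"dx":-0.013,"dy":0,"dz":0,"hand":0},{"wx":0,"wy":0,"wz":0,"dx":-0.015,"dy":0,"dz":0,"hand":0},{"wx":0,"wy":0,"wz":0,"dx":-0.0165,"dy":0,"dz":0,"hand":0},{"wx":0,"wy":0,"wz":0,"dx":-0.018,"dy":0,"dz":0,"hand":0},{"wx":0,"wy":0,"wz":0,"dx":-0.019,"dy":0,"dz":0,"hand":0},{"wx":0,"wy":0,"wz":0,"dx":-0.02,"dy":0,"dz":0,"hand":0},{"wx":0,"wy":0,"wz":0,"dx":-0.021,"dy":0,"dz":0,"hand":0},{"wx":0,"wy":0,"wz":0,"dx":-0.022,"dy":0,"dz":0,"hand":0},{"wx":0,"wy":0,"wz":0,"dx":-0.023,"dy":0,"dz":0,"hand":0},{"wx":0,"wy":0,"wz":0,"dx":-0.024,"dy":0,"dz":0,"hand":0},{"wx":0,"wy":0,"wz":0,"dx":-0.025,"dy":0,"dz":0,"hand":0},{"wx":0,"wy":0,"wz":0,"dx":-0.026,"dy":0,"dz":0,"hand":0},{"wx":0,"wy":0,"wz":0,"dx":-0.027,"dy":0,"dz":0,"hand":0},{"wx":0,"wy":0,"wz":0,"dx":-0.028,"dy":0,"dz":0,"hand":0},{"wx":0,"wy":0,"wz":0,"dx":-0.029,"dy":0,"dz":0,"hand":0},{"wx":0,"wy":0,"wz":0,"dx":-0.03,"dy":0,"dz":0,"hand":0}]'; python3 rel.py; cat > look.py <<'E'
from h import *
import sys
im,d=cams.grab_frame("top"); P=cloud("top",d); y=np.radians(-16.6)
L=(P-np.array([.5744,-.0644,0]))@np.array([[np.cos(y),-np.sin(y),0],[np.sin(y),np.cos(y),0],[0,0,1]])
hsv=cv2.cvtColor(im,cv2.COLOR_RGB2HSV)
org=(hsv[...,0]<20)&(hsv[...,1]>150)&(hsv[...,2]>140)
for s in(1,-1):
    c=org&(abs(L[...,1]-s*.06)<.06)&(L[...,0]<.115)&(L[...,0]>-.1)&(L[...,2]>.03)
    if c.sum()>5: print("cap lane",s,c.sum(),"x",(np.percentile(L[c][:,0],[3,97])*1e3).round(1),"mid",(np.percentile(L[c][:,0],[3,97]).mean()*1e3).round(1),"zmax",L[c][:,2].max().round(4))
if len(sys.argv)>1: cv2.imwrite(sys.argv[1],cv2.resize(im[160:300,280:430,::-1],None,fx=5,fy=4.2,interpolation=2))
E
python3 look.py
```

```text
time: 4.58
tool_pos: [0.4964, 0.0218, 0.0332]
tool_rot: [-0.0, 0.144, 0.99, -0.0]
contact_force: [-0.8, -0.8, -0.1]
gripper_width: 0.5
t 4.58 tcp ramp mm [-99.3  60.4  33.2] F ramp [-0.56 -0.98 -0.09] w 0.5
tool axes in ramp cols
 [[-1.    -0.001 -0.   ]
 [-0.001  1.    -0.   ]
 [ 0.    -0.    -1.   ]]
cap lane 1 342 x [-97.9 -46.2] mid -72.1 zmax 0.367
cap lane -1 94 x [-88.9 -44.1] mid -66.5 zmax 0.0758
```

```bash
sed -i 's/&(L\[...,2\]>.03)/\&(L[...,2]>.03)\&(L[...,2]<.1)/' look.py; python3 -m pendant '[{"wx":0,"wy":0,"wz":0,"dx":-0.0015,"dy":0,"dz":-0.0002,"hand":0},{"wx":0,"wy":0,"wz":0,"dx":-0.003,"dy":0,"dz":-0.0004,"hand":0},{"wx":0,"wy":0,"wz":0,"dx":-0.0045,"dy":0,"dz":-0.0006,"hand":0},{"wx":0,"wy":0,"wz":0,"dx":-0.006,"dy":0,"dz":-0.0008,"hand":0},{"wx":0,"wy":0,"wz":0,"dx":-0.0075,"dy":0,"dz":-0.001,"hand":0},{"wx":0,"wy":0,"wz":0,"dx":-0.009,"dy":0,"dz":-0.0012,"hand":0},{"wx":0,"wy":0,"wz":0,"dx":-0.0105,"dy":0,"dz":-0.0015,"hand":0},{"wx":0,"wy":0,"wz":0,"dx":-0.012,"dy":0,"dz":-0.0017,"hand":0},{"wx":0,"wy":0,"wz":0,"dx":-0.0135,"dy":0,"dz":-0.0019,"hand":0},{"wx":0,"wy":0,"wz":0,"dx":-0.015,"dy":0,"dz":-0.0021,"hand":0},{"wx":0,"wy":0,"wz":0,"dx":-0.0165,"dy":0,"dz":-0.0023,"hand":0},{"wx":0,"wy":0,"wz":0,"dx":-0.018,"dy":0,"dz":-0.0025,"hand":0},{"wx":0,"wy":0,"wz":0,"dx":-0.0195,"dy":0,"dz":-0.0027,"hand":0},{"wx":0,"wy":0,"wz":0,"dx":-0.021,"dy":0,"dz":-0.0029,"hand":0}]'; python3 rel.py;python3 look.py
python3 - <<'E'
from h import *
im,d=cams.grab_frame("scene"); cv2.imwrite("pics/s2.png",cv2.resize(im[150:330,180:400,::-1],None,fx=3.3,fy=3.3,interpolation=2))
E
```

```text
time: 5.8
tool_pos: [0.5167, 0.0158, 0.0362]
tool_rot: [-0.0, 0.144, 0.99, 0.0]
contact_force: [-0.9, 0.5, 0.6]
gripper_width: 0.497
t 5.8 tcp ramp mm [-78.2  60.4  36.2] F ramp [-1.05  0.21  0.64] w 0.5
tool axes in ramp cols
 [[-1.    -0.001 -0.   ]
 [-0.001  1.    -0.   ]
 [ 0.    -0.    -1.   ]]
cap lane -1 91 x [-89.1 -44.2] mid -66.6 zmax 0.0749
```

View pics/s2.png

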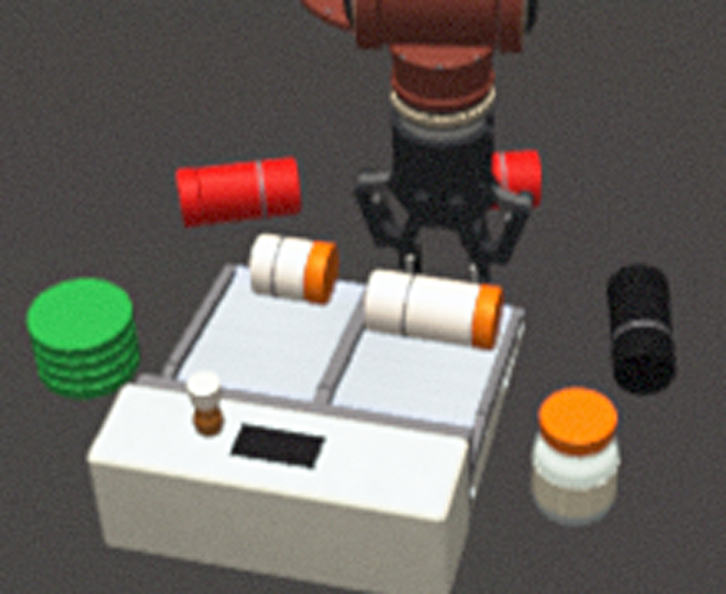

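The bottle is being pushed squarely up its lane, now at about (435,310) in the crop, and the jar has not moved. I'll continue and measure from the scene camera as I go.

```bash
python3 -m pendant '[{"wx":0,"wy":0,"wz":0,"dx":-0.0015,"dy":0,"dz":-0.0002,"hand":0},{"wx":0,"wy":0,"wz":0,"dx":-0.003,"dy":0,"dz":-0.0004,"hand":0},{"wx":0,"wy":0,"wz":0,"dx":-0.0045,"dy":0,"dz":-0.0006,"hand":0},{"wx":0,"wy":0,"wz":0,"dx":-0.006,"dy":0,"dz":-0.0008,"hand":0},{"wx":0,"wy":0,"wz":0,"dx":-0.0075,"dy":0,"dz":-0.001,"hand":0},{"wx":0,"wy":0,"wz":0,"dx":-0.009,"dy":0,"dz":-0.0012,"hand":0},{"wx":0,"wy":0,"wz":0,"dx":-0.0105,"dy":0,"dz":-0.0015,"hand":0},{"wx":0,"wy":0,"wz":0,"dx":-0.012,"dy":0,"dz":-0.0017,"hand":0},{"wx":0,"wy":0,"wz":0,"dx":-0.0135,"dy":0,"dz":-0.0019,"hand":0},{"wx":0,"wy":0,"wz":0,"dx":-0.015,"dy":0,"dz":-0.0021,"hand":0},{"wx":0,"wy":0,"wz":0,"dx":-0.0165,"dy":0,"dz":-0.0023,"hand":0},{"wx":0,"wy":0,"wz":0,"dx":-0.018,"dy":0,"dz":-0.0025,"hand":0},{"wx":0,"wy":0,"wz":0,"dx":-0.0195,"dy":0,"dz":-0.0027,"hand":0},{"wx":0,"wy":0,"wz":0,"dx":-0.021,"dy":0,"dz":-0.0029,"hand":0},{"wx":0,"wy":0,"wz":0,"dx":-0.0225,"dy":0,"dz":-0.0031,"hand":0},{"wx":0,"wy":0,"wz":0,"dx":-0.024,"dy":0,"dz":-0.0034,"hand":0},{"wx":0,"wy":0,"wz":0,"dx":-0.0255,"dy":0,"dz":-0.0036,"hand":0},{"wx":0,"wy":0,"wz":0,"dx":-0.027,"dy":0,"dz":-0.0038,"hand":0},{"wx":0,"wy":0,"wz":0,"dx":-0.0285,"dy":0,"dz":-0.004,"hand":0},{"wx":0,"wy":0,"wz":0,"dx":-0.03,"dy":0,"dz":-0.0042,"hand":0}]'; python3 rel.py|head -1
cat > sc.py <<'E'
from h import *
import sys
from scipy.optimize import least_squares
im,d=cams.grab_frame("scene"); P=cloud("scene",d); y=np.radians(-16.6)
L=(P-np.array([.5744,-.0644,0]))@np.array([[np.cos(y),-np.sin(y),0],[np.sin(y),np.cos(y),0],[0,0,1]])
hsv=cv2.cvtColor(im,cv2.COLOR_RGB2HSV)
org=(hsv[...,0]<22)&(hsv[...,1]>140)&(hsv[...,2]>120)
for s in(1,-1):
    c=org&(abs(L[...,1]-s*.06)<.06)&(L[...,0]<.115)&(L[...,0]>-.12)&(L[...,2]>.02)&(L[...,2]<.1)
    q=L[c]; q=q[q[:,1]<np.percentile(q[:,1],85)]  # curved side only
    r=least_squares(lambda p:np.hypot(q[:,0]-p[0],q[:,2]-p[1])-.025,[q[:,0].mean(),q[:,2].mean()-.02],loss="soft_l1",f_scale=.002)
    print("lane",s,len(q),"centre x,z mm",(r.x*1e3).round(1),"cost",np.sqrt(r.cost*2/len(q)).round(4))
    b=(abs(L[...,1]-s*.06)<.05)&(abs(L[...,0]-r.x[0])<.03)&(L[...,2]>r.x[1]+.019)&(L[...,2]<r.x[1]+.03)&(hsv[...,2]>150)
    k=np.polyfit(L[b][:,1],L[b][:,0],1); print("  top yaw deg",np.degrees(np.arctan(k[0])).round(1))
if len(sys.argv)>1: cv2.imwrite(sys.argv[1],cv2.resize(im[150:330,180:400,::-1],None,fx=3.3,fy=3.3,interpolation=2))
E
python3 sc.py
```

```text
time: 7.57
tool_pos: [0.5455, 0.0073, 0.0404]
tool_rot: [-0.0, 0.144, 0.99, -0.0]
contact_force: [-1.5, 0.1, 0.9]
gripper_width: 0.502
t 7.57 tcp ramp mm [-48.2  60.4  40.4] F ramp [-1.49 -0.32  0.89] w 0.5
lane 1 108 centre x,z mm [-14.2  53.7] cost 0.0019
  top yaw deg 0.1
lane -1 108 centre x,z mm [-69.2  46.1] cost 0.0022
  top yaw deg 1.2
```

The tube centre is at x −14 and square, following the fingers at a 35 mm offset, with about 1.5 N of force. Continuing.

```bash
python3 -m pendant '[{"wx":0,"wy":0,"wz":0,"dx":-0.0015,"dy":0,"dz":-0.0002,"hand":0},{"wx":0,"wy":0,"wz":0,"dx":-0.003,"dy":0,"dz":-0.0004,"hand":0},{"wx":0,"wy":0,"wz":0,"dx":-0.0045,"dy":0,"dz":-0.0006,"hand":0},{"wx":0,"wy":0,"wz":0,"dx":-0.006,"dy":0,"dz":-0.0008,"hand":0},{"wx":0,"wy":0,"wz":0,"dx":-0.0075,"dy":0,"dz":-0.001,"hand":0},{"wx":0,"wy":0,"wz":0,"dx":-0.009,"dy":0,"dz":-0.0012,"hand":0},{"wx":0,"wy":0,"wz":0,"dx":-0.0105,"dy":0,"dz":-0.0015,"hand":0},{"wx":0,"wy":0,"wz":0,"dx":-0.012,"dy":0,"dz":-0.0017,"hand":0},{"wx":0,"wy":0,"wz":0,"dx":-0.0135,"dy":0,"dz":-0.0019,"hand":0},{"wx":0,"wy":0,"wz":0,"dx":-0.015,"dy":0,"dz":-0.0021,"hand":0},{"wx":0,"wy":0,"wz":0,"dx":-0.0165,"dy":0,"dz":-0.0023,"hand":0},{"wx":0,"wy":0,"wz":0,"dx":-0.018,"dy":0,"dz":-0.0025,"hand":0},{"wx":0,"wy":0,"wz":0,"dx":-0.0195,"dy":0,"dz":-0.0027,"hand":0},{"wx":0,"wy":0,"wz":0,"dx":-0.021,"dy":0,"dz":-0.0029,"hand":0},{"wx":0,"wy":0,"wz":0,"dx":-0.0225,"dy":0,"dz":-0.0031,"hand":0},{"wx":0,"wy":0,"wz":0,"dx":-0.024,"dy":0,"dz":-0.0034,"hand":0},{"wx":0,"wy":0,"wz":0,"dx":-0.0255,"dy":0,"dz":-0.0036,"hand":0},{"wx":0,"wy":0,"wz":0,"dx":-0.027,"dy":0,"dz":-0.0038,"hand":0},{"wx":0,"wy":0,"wz":0,"dx":-0.0285,"dy":0,"dz":-0.004,"hand":0},{"wx":0,"wy":0,"wz":0,"dx":-0.03,"dy":0,"dz":-0.0042,"hand":0}]'; python3 rel.py|head -1; python3 sc.py
```

```text
time: 9.28
tool_pos: [0.5742, -0.0013, 0.0446]
tool_rot: [-0.0, 0.144, 0.99, -0.0]
contact_force: [0.0, 0.5, 0.3]
gripper_width: 0.496
t 9.28 tcp ramp mm [-18.2  60.4  44.6] F ramp [-0.11  0.51  0.35] w 0.5
lane 1 110 centre x,z mm [16.2 57.7] cost 0.0019
  top yaw deg -0.8
lane -1 105 centre x,z mm [-69.2  45.9] cost 0.0021
  top yaw deg -1.4
```

```bash
python3 -m pendant '[{"wx":0,"wy":0,"wz":0,"dx":-0.0015,"dy":0,"dz":-0.0002,"hand":0},{"wx":0,"wy":0,"wz":0,"dx":-0.003,"dy":0,"dz":-0.0004,"hand":0},{"wx":0,"wy":0,"wz":0,"dx":-0.0045,"dy":0,"dz":-0.0006,"hand":0},{"wx":0,"wy":0,"wz":0,"dx":-0.006,"dy":0,"dz":-0.0008,"hand":0},{"wx":0,"wy":0,"wz":0,"dx":-0.0075,"dy":0,"dz":-0.001,"hand":0},{"wx":0,"wy":0,"wz":0,"dx":-0.009,"dy":0,"dz":-0.0012,"hand":0},{"wx":0,"wy":0,"wz":0,"dx":-0.0105,"dy":0,"dz":-0.0015,"hand":0},{"wx":0,"wy":0,"wz":0,"dx":-0.012,"dy":0,"dz":-0.0017,"hand":0},{"wx":0,"wy":0,"wz":0,"dx":-0.0135,"dy":0,"dz":-0.0019,"hand":0},{"wx":0,"wy":0,"wz":0,"dx":-0.015,"dy":0,"dz":-0.0021,"hand":0},{"wx":0,"wy":0,"wz":0,"dx":-0.0165,"dy":0,"dz":-0.0023,"hand":0},{"wx":0,"wy":0,"wz":0,"dx":-0.018,"dy":0,"dz":-0.0025,"hand":0},{"wx":0,"wy":0,"wz":0,"dx":-0.0195,"dy":0,"dz":-0.0027,"hand":0},{"wx":0,"wy":0,"wz":0,"dx":-0.021,"dy":0,"dz":-0.0029,"hand":0},{"wx":0,"wy":0,"wz":0,"dx":-0.0225,"dy":0,"dz":-0.0031,"hand":0},{"wx":0,"wy":0,"wz":0,"dx":-0.024,"dy":0,"dz":-0.0034,"hand":0}]'; python3 rel.py|head -1; python3 sc.py
```

```text
time: 10.67
tool_pos: [0.5972, -0.0081, 0.048]
tool_rot: [-0.0, 0.144, 0.99, -0.0]
contact_force: [-0.7, 0.4, 1.0]
gripper_width: 0.499
t 10.67 tcp ramp mm [ 5.8 60.4 48. ] F ramp [-0.74  0.17  1.  ] w 0.5
lane 1 119 centre x,z mm [39.7 61.3] cost 0.0018
  top yaw deg 0.7
lane -1 87 centre x,z mm [-69.2  46.6] cost 0.0022
  top yaw deg 3.6
```

Still in contact, with the centre at about 41 mm. I'll go over the crest at half that speed.

```bash
python3 -m pendant '[{"wx":0,"wy":0,"wz":0,"dx":-0.001,"dy":0,"dz":-0.0001,"hand":0},{"wx":0,"wy":0,"wz":0,"dx":-0.002,"dy":0,"dz":-0.0003,"hand":0},{"wx":0,"wy":0,"wz":0,"dx":-0.003,"dy":0,"dz":-0.0004,"hand":0},{"wx":0,"wy":0,"wz":0,"dx":-0.004,"dy":0,"dz":-0.0006,"hand":0},{"wx":0,"wy":0,"wz":0,"dx":-0.005,"dy":0,"dz":-0.0007,"hand":0},{"wx":0,"wy":0,"wz":0,"dx":-0.006,"dy":0,"dz":-0.0008,"hand":0},{"wx":0,"wy":0,"wz":0,"dx":-0.007,"dy":0,"dz":-0.001,"hand":0},{"wx":0,"wy":0,"wz":0,"dx":-0.008,"dy":0,"dz":-0.0011,"hand":0},{"wx":0,"wy":0,"wz":0,"dx":-0.009,"dy":0,"dz":-0.0012,"hand":0},{"wx":0,"wy":0,"wz":0,"dx":-0.010,"dy":0,"dz":-0.0014,"hand":0},{"wx":0,"wy":0,"wz":0,"dx":-0.0107,"dy":0,"dz":-0.0015,"hand":0},{"wx":0,"wy":0,"wz":0,"dx":-0.0114,"dy":0,"dz":-0.0016,"hand":0},{"wx":0,"wy":0,"wz":0,"dx":-0.0121,"dy":0,"dz":-0.0017,"hand":0},{"wx":0,"wy":0,"wz":0,"dx":-0.0128,"dy":0,"dz":-0.0018,"hand":0},{"wx":0,"wy":0,"wz":0,"dx":-0.0135,"dy":0,"dz":-0.0019,"hand":0},{"wx":0,"wy":0,"wz":0,"dx":-0.0142,"dy":0,"dz":-0.002,"hand":0},{"wx":0,"wy":0,"wz":0,"dx":-0.0149,"dy":0,"dz":-0.002,"hand":0},{"wx":0,"wy":0,"wz":0,"dx":-0.0156,"dy":0,"dz":-0.002,"hand":0},{"wx":0,"wy":0,"wz":0,"dx":-0.0163,"dy":0,"dz":-0.002,"hand":0},{"wx":0,"wy":0,"wz":0,"dx":-0.017,"dy":0,"dz":-0.002,"hand":0}]'; python3 rel.py|head -1; python3 sc.py
```

```text
time: 12.38
tool_pos: [0.6135, -0.013, 0.05]
tool_rot: [0.0, 0.144, 0.99, -0.0]
contact_force: [-0.1, 0.5, 0.0]
gripper_width: 0.499
t 12.38 tcp ramp mm [22.7 60.4 50. ] F ramp [-0.19  0.44  0.05] w 0.5
lane 1 73 centre x,z mm [76.  60.8] cost 0.0017
  top yaw deg -0.4
lane -1 65 centre x,z mm [-68.9  46.1] cost 0.002
  top yaw deg 1.7
```

The tube rolled the last bit by itself and reads 76 mm. The jar shows the same −2 mm camera bias, so its true position is about 78, which is home. The fingers are already 20 mm clear, so I'll back off, lift and then check.

```bash
python3 -m pendant '[{"wx":0,"wy":0,"wz":0,"dx":0.01,"dy":0,"dz":-0.005,"hand":0},{"wx":0,"wy":0,"wz":0,"dx":0.02,"dy":0,"dz":-0.02,"hand":0},{"wx":0,"wy":0,"wz":0,"dx":0.03,"dy":0,"dz":-0.045,"hand":0},{"wx":0,"wy":0,"wz":0,"dx":0.05,"dy":0,"dz":-0.07,"hand":0},{"wx":0,"wy":0,"wz":0,"dx":0.07,"dy":0,"dz":-0.1,"hand":0},{"wx":0,"wy":0,"wz":0,"dx":0.09,"dy":0,"dz":-0.13,"hand":0},{"wx":0,"wy":0,"wz":0,"dx":0.115,"dy":0,"dz":-0.155,"hand":0},{"wx":0,"wy":0,"wz":0,"dx":0.14,"dy":0,"dz":-0.17,"hand":0},{"wx":0,"wy":0,"wz":0,"dx":0.16,"dy":0,"dz":-0.18,"hand":0},{"wx":0,"wy":0,"wz":0,"dx":0.17,"dy":0,"dz":-0.18,"hand":0},{"wx":0,"wy":0,"wz":0,"dx":0.17,"dy":0,"dz":-0.18,"hand":0},{"wx":0,"wy":0,"wz":0,"dx":0.17,"dy":0,"dz":-0.18,"hand":0}]'; python3 rel.py|head -1; python3 sc.py pics/s3.png; python3 look.py
```

```text
time: 13.43
tool_pos: [0.4504, 0.0356, 0.2301]
tool_rot: [0.001, 0.144, 0.99, -0.0]
contact_force: [0.5, -0.1, 0.3]
gripper_width: 0.497
t 13.43 tcp ramp mm [-147.4   60.4  230.1] F ramp [0.49 0.03 0.25] w 0.5
lane 1 71 centre x,z mm [76.4 60.9] cost 0.0017
  top yaw deg 0.7
lane -1 99 centre x,z mm [-69.2  46.4] cost 0.0019
  top yaw deg 1.2
cap lane 1 87 x [ 55.9 101.4] mid 78.7 zmax 0.0899
cap lane -1 97 x [-88.9 -44.4] mid -66.6 zmax 0.0739
```

View pics/s3.png

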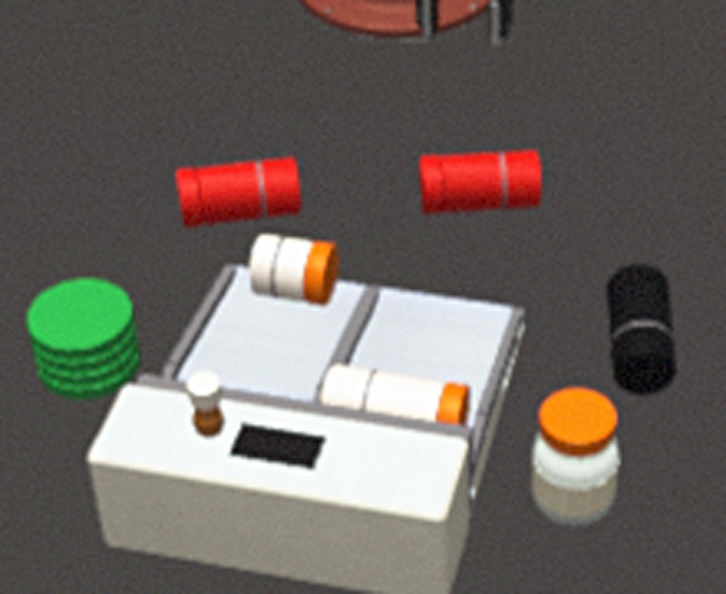

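The longer bottle lies home against the stop at about (395,395) in the crop. The jar is at the foot at (293,268), everything else is unmoved, and the hand is clear.

```bash
python3 -c "
from plant import job; print(job.job_done())"
```

```text
the job is handed in; nothing more can be done
None
```

I pushed the longer bottle up the +y lane with two half-open fingertips at 8–18 mm/s. It never slipped back, went over the crest and rolled the last stretch to the stop by itself. I then backed the hand off, lifted it clear and handed the job in at about 13.5 s.

**Last checks**
- **Longer bottle:** the top camera puts its centre at x 78.7 mm. The scene camera reads 76.4 mm, and about 78.5 mm once its −2 mm bias (seen on the jar) is removed. Home is 78 mm, and it lies square to the lane.
- **Jar:** at x −66.6 mm by the top camera, unmoved at the foot.
- **Other objects:** those in the last crop (vial, flask, dishes, red and black look-alikes) look unmoved. The tip box, beaker and blue block were outside it, so I did not check them again.
- **Forces:** about 1.5 N at most in the readings taken after each move.

**What disagreed or failed**
- The two cameras differed by about 2 mm, within their calibration.
- My first move command was refused because it left out some keys. Nothing moved, and I resent it with all of them.

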